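Seat the spoon-hanger post in its spring-plunger holder

TASK

Take the spoon-hanger post out of its wooden storage block and slide it, tip down, into the green post holder, past the spring plunger, until it is pressed firmly home on the sprung buffer somewhere down inside. Be gentle: never push hard against the holder. Let go so that the post stays upright, gripped and resting on the buffer, and leave the other things on the shelf alone.

Things in the scene. Friction and masses are not known exactly. Their poses are not given: they have to be found in the camera images.
- post: the hanger post, one rigid upright piece 180 mm tall, about 0.14 kg; origin at the centre of its lower tip, z up along it. Steel rod 16 mm diameter, its lowest 8 mm tapering to a 7 mm flat tip. Two steel hooks stick out 38 mm along its +x and -x, between 93 and 110 mm above the tip. Starts standing upright in the storage block.
- post_knob (a point): centre of the post's dark wooden knob, an upright cylinder 28 mm diameter and 35 mm tall on top of the rod; 162.5 mm above the tip. Grip the post here, fingers closing horizontally, at any yaw.
- park: the fixed wooden storage block, 70 x 70 x 45 mm tall, with an 18 mm round hole in the middle of its top, 38 mm deep (hole floor 7 mm above the shelf); origin at the centre of its underside, on the shelf.
- holder: the fixed post holder: dark base plate 76 x 76 x 8 mm, on it a green square block 48 x 48 mm, top 75 mm above the shelf; origin at the centre of its underside, z up. A brass barrel with a black knob sticks out of its -x face and carries the plunger. Ramming or levering the post against it damages it.
- holder_mouth (a point): centre of the mouth of the holder's vertical round bore, 75 mm above the shelf; bore 19 mm diameter, mouth chamfered 3 mm wide. Down in it sits a black rubber buffer whose top is out of sight and differs every time, 38 to 60 mm below this point. It is a spring of 4 N per mm that yields up to 5 mm, then is solid; 8 to 15 N on it is firmly home, over 25 N damages it.
- plunger (a joint): how far the side spring plunger is pushed back, m: 0 with the bore empty, 0.002 to 0.005 with the rod past it. Its round 12 mm nose points to the holder's +x, 27 mm below the mouth, and reaches 6 mm into the bore. Riding over it takes a downward push of 5 to 11 N; then the rod slides with up to about 9 N of friction, which also holds it after release.
Things that resemble listed ones, but are neither listed nor needed, are in the scene too. Leave any red look-alike of the holder alone. What is shaped like the post but red is not meant.

How it is judged:
On the way, in this order (a step that is already met when the one before it is completed fails the run):
1. the post has been drawn up out of the storage block (z of post in the frame of park above 0.055 m), for 0.1 s.
2. the post, in the bore and past the plunger, is pressed on the buffer with more than 5 N (contact force between post and buffer_c0 above 5 N and horizontal distance between post and holder below 0.004 m and value of joint plunger above 0.0015 m), for 0.1 s.
At the end, for the whole second after the job is handed in: The post stands upright (within 0.1 rad) in the holder's bore (tip within 4 mm of its axis), its tip resting on the buffer (more than 0.2 N), the plunger pushed back more than 1.5 mm by the rod, the post at rest and released (contact force between post and buffer_c0 above 0.2 N and horizontal distance between post and holder below 0.004 m and value of joint plunger above 0.0015 m and angle between post's own z axis and vertical below 0.1 rad and linear speed of post below 0.02 m/s); the robot touches nothing.
It fails at once if the post is pressed on the buffer with more than 25 N (contact force between post and buffer_c0 above 25 N).
It fails at once if the post is rammed or levered against the holder with more than 70 N in all its contacts added up (contact force between post and holder above 70 N).
It fails at once if one of the other things on the shelf (moka pot, tumblers, canister, lemon spoon rest, sugar jar, scoop) is moved more than 15 mm (distance of any of moka, tumbler_a, tumbler_b, canister, lemon_rest, sugar_jar, scoop from where it was at the start of the episode above 0.015 m).
It also fails if it takes over 58 s, if anything falls off the work surface, if the arm or the gripper's body presses on something with over 40 N, if the wrist force passes 120 N, or if a joint passes its speed limit or range.

ROBOT

A 6-joint arm with a two-finger parallel gripper is mounted at the origin on the work surface. World frame = base frame: x ahead of the robot, y to its left, z up, the work surface at z = 0. Lengths are in m, angles in rad, forces in N, time in s.
With the tool pointing down it reaches from about 0.35 to 0.725 m from the base axis. Payload 4.3 kg.
Tool frame: the origin (TCP) lies midway between the tips of the shut fingers; the grasp point (between the pads) lies 19 mm behind it; x points along the fingers, z is the direction in which the jaws open and shut, and the axes are right-handed (so a half turn about x gives the same grasp; the last joint's range is limited). The gripper opens to 85 mm and grips with 20 to 120 N. Pads are 22 mm wide; open, the fingers measure 114 mm over their backs; the gripper's body (76 mm by 85 mm) begins 54 mm behind the grasp point. The pads swing forward as they close: fully open they stand 13 mm farther back than shut.
Start: joints at [-1.211, 0.377, 0.081, 1.274, 0, 1.46], TCP at [0.26, -0.513, 0.231] pointing down, gripper open.
Joint ranges: [-2.72, 2.72], [-0.84, 1.66], [-1.02, 1.22], [-1.77, 2.12], [-1.37, 1.28], [-3.14, 3.14]. Speed limits (rad/s): [2.57, 2.57, 3.14, 3.14, 3.14, 3.14].

INTERFACE

Orientations are given as a unit quaternion [w, x, y, z].
In Python, from workcell import status, vision, arm gives the robot as it stands.
- The arm moves only by the tool servo_tool, never from a script. Its argument "deltas" is a list of rows, each an object with "rot": the turn, a rotation vector about the tool's x, y, z in rad, a list of three; "slide": the shift along the tool's x, y, z in cm, a list of three; "jaw": the finger opening in cm, from 0 to 8.54. In form: [{"rot": [ax, ay, az], "slide": [dx, dy, dz], "jaw": jaw}, ...]. A call has 1 to 20 rows; each row is the pose to reach, as a shift and turn from the pose commanded when the call began, along the tool's axes at that moment; what a row does not reach only later rows make up. A row lasts 1/12 s, in which the tool goes at most 41.7 mm and 7.16 degrees, less where a joint would pass 70% of its speed; a pose out of reach is approached as far as the arm can. A call with a gripper value outside its range is refused whole. The fingers move at their own pace and stop on an object; "newtons" is the grip in N (left out, the last holds). Time passes only in rows, so rows that repeat a pose let the fingers close. It gives the time, the measured TCP pose, the force and the opening at its end, in the units of the state.
- status.state(): the state, without advancing time (a new reading comes with each control period).
- vision.read_camera(name): name is "scene" or "top" or "wrist"; returns (picture, depth): 420x560x3 uint8, red, green, blue; 420x560 float32, m along the optical axis (not along the pixel's ray), 0 where there is no reading.
- vision.get_calibration(name): a dict with "K" (3x3 intrinsics, pixels), "k1" (the pictures are not rectified: a ray, as slopes to the right and down, at radius r is drawn at 1 + k1 r^2 times it, then the intrinsics apply), "camera_from_world" (4x4, takes a point from world to camera coordinates). Camera axes: x right, y down, z forward; pixel columns grow to the right and rows downward; lengths in m; the calibration is good to about 2 mm. A picture is of the moment at which its call begins: read the wrist's pose just before it. get_calibration takes no time and is no camera call; for the wrist camera it gives the pose at the moment of the call.
- arm.job_done(): hands the job in, once; it reports no verdict.
The state is a dict: "clock": time; "joints": joint angles; "joint_velocities": joint speeds; "tau": joint torques, N m; "tcp_pos": TCP position; "eef_rot": TCP orientation; "wrist_force": force on the tool from outside, world axes, zero at the start; "moment": the same for the moment, N m; "grip_width": opening from 0.0 (shut) to 1.0 (fully open).
Only numpy, scipy, OpenCV 4.12 (cv2) and the standard library are available. Lean on these libraries where they do the work, as an engineer would, in place of code of your own. Each camera call takes 0.05 s, during which the arm holds its last target.

## Working session

There is one attempt and no reset: what is moved stays moved. The work goes in short steps, Python scripts to look and compute and a tool call to move; the robot and the scene stay as the last step left them, time stands still between calls to the robot, and variables do not carry over. Pictures are saved under pics/ and viewed, and the job is handed in when it is done.

Besides the shell and the picture viewer there is one more tool, called after "Request:" as name(argument=value, ...), one argument or row to a line, values as JSON. servo_tool: Moves the arm, as the interface text tells. Its arguments: {"type":"object","properties":{"deltas":{"type":"array"},"newtons":{"type":"number"}},"required":["deltas"]}

```bash
mkdir -p pics; ls; python3 - <<'E'
from workcell import status, vision, arm
import cv2,numpy as np
print(status.state())
for n in ["scene","top"]:
    p,d=vision.read_camera(n); cv2.imwrite(f"pics/{n}0.png",p[:,:,::-1]); np.savez(f"{n}0.npz",p=p,d=d)
    c=vision.get_calibration(n); print(n,c)
E
```

```text
pics
{'clock': 0.0, 'joints': array([-1.21131267e+00,  3.78052851e-01,  7.96035636e-02,  1.27435292e+00,
       -3.40027402e-06,  1.46045550e+00]), 'joint_velocities': array([-1.66638360e-03, -1.24787922e-05,  1.06897567e-03, -1.74877940e-03,
        9.25454281e-06, -2.02399588e-03]), 'tau': array([ 4.57285423e-04, -4.63597047e+01,  2.69880706e+01,  2.07207684e-02,
        6.01095689e-05, -1.86309660e-05]), 'tcp_pos': array([ 0.26007438, -0.51209708,  0.23035802]), 'eef_rot': array([ 0.60208527,  0.37032271,  0.60320653, -0.36945405]), 'wrist_force': array([-0.36865933, -0.07374021,  0.77848222]), 'moment': array([ 0.01742735, -0.01628935,  0.01571241]), 'grip_width': 0.9967943169904812}
scene {'K': array([[388.18158546,   0.        , 272.72743344],
       [  0.        , 388.18158546, 211.43383223],
       [  0.        ,   0.        ,   1.        ]]), 'k1': -0.022988268140781077, 'camera_from_world': array([[-0.8110969 ,  0.58489272, -0.00472508,  0.43436579],
       [ 0.3502491 ,  0.47920456, -0.804791  , -0.05492996],
       [-0.46845212, -0.65441844, -0.59353948,  1.02873857],
       [ 0.        ,  0.        ,  0.        ,  1.        ]])}
top {'K': array([[471.17568334,   0.        , 276.88207851],
       [  0.        , 471.17568334, 211.28371853],
       [  0.        ,   0.        ,   1.        ]]), 'k1': 0.02745087815748646, 'camera_from_world': array([[-0.02338387, -0.99961703, -0.01479844,  0.02079315],
       [-0.98006111,  0.02584294, -0.19700851,  0.53407679],
       [ 0.1973155 ,  0.00989655, -0.98029009,  0.90238244],
       [ 0.        ,  0.        ,  0.        ,  1.        ]])}
```

View pics/scene0.png

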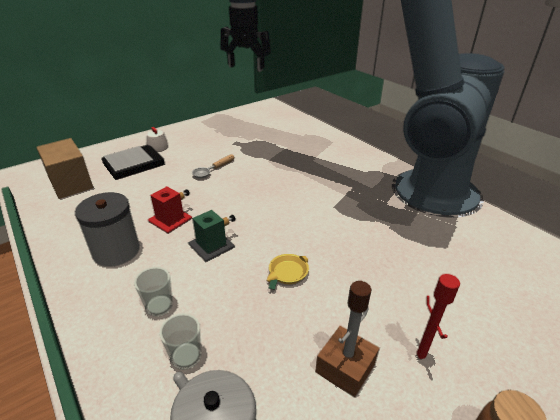

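View pics/top0.png

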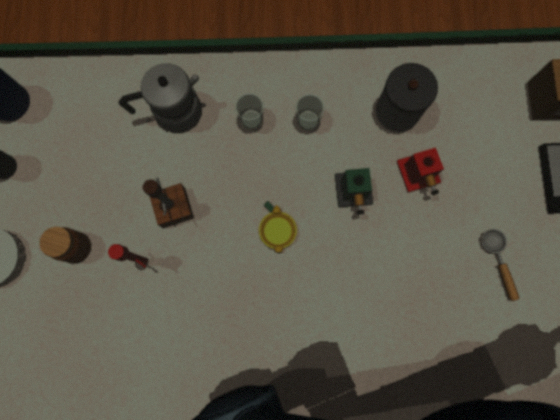

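Candidates for the post: the dark-knobbed steel one in the wooden block (scene knob (359,296), top (152,187)), and the red look-alike (scene (445,285), top (117,252)), which I reject. Candidates for the holder: the green one (scene (210,232), top (356,187)), and the red one (scene (168,207), top (425,165)), which I reject. Next I'll crop in and measure.

```bash
cat > h.py <<'E'
import numpy as np,cv2
from workcell import status, vision
def dist(c): return np.array([c['k1'],0,0,0,0.])
def undist(c,uv):
    # the model: drawn = ray*(1+k1 r^2)
    return cv2.undistortPoints(np.asarray(uv,float).reshape(-1,1,2),c['K'],dist(c)).reshape(-1,2)
def proj(c,X):
    T=c['camera_from_world']; 
    return cv2.projectPoints(np.asarray(X,float).reshape(-1,3),cv2.Rodrigues(T[:3,:3])[0],T[:3,3],c['K'],dist(c))[0].reshape(-1,2)
def world(c,uv,z):
    n=undist(c,uv); z=np.asarray(z,float).reshape(-1,1)
    P=np.c_[n,np.ones(len(n))]*z; T=c['camera_from_world']
    return (P-T[:3,3])@T[:3,:3]
def cloud(c,d):
    v,u=np.mgrid[:d.shape[0],:d.shape[1]]
    return world(c,np.c_[u.ravel(),v.ravel()],d.ravel()).reshape(*d.shape,3)
def tri(obs):
    A=[];b=[]
    for c,uv in obs:
        n=undist(c,[uv])[0];T=c['camera_from_world']
        for i in (0,1):
            A.append(T[i,:3]-n[i]*T[2,:3]); b.append(n[i]*T[2,3]-T[i,3])
    A=np.array(A);b=np.array(b);x,r,_,_=np.linalg.lstsq(A,b,rcond=None); return x,A@x-b
E
python3 - <<'E'
from h import *
def crop(n,r,name):
    D=np.load(f"{n}0.npz");p=D['p'];x0,y0,x1,y1=r
    q=(255*(p[y0:y1,x0:x1]/255.)**.6).astype(np.uint8)
    return cv2.resize(q[:,:,::-1],(400,300),interpolation=cv2.INTER_CUBIC)
a=np.vstack([np.hstack([crop('scene',(300,270,400,400-55+0),''),crop('scene',(170,190,250,260),'')]),np.hstack([crop('top',(130,165,210,235),''),crop('top',(325,155,395,225),'')])])
cv2.imwrite('pics/crops.png',a)
for n in ['scene','top']:
    D=np.load(f"{n}0.npz");c=vision.get_calibration(n);W=cloud(c,D['d'])
    for uv in ([(359,290),(348,350),(210,218),(300,200)] if n=='scene' else [(152,187),(180,200),(358,174),(300,300)]):
        print(n,uv,W[uv[1],uv[0]].round(4))
    z=W[...,2]
    regs={'knob':(.15,.2),'park':(.04,.05),'hold':(.07,.08)}
    ctr={'knob':(152,187) ,'park':(172,206),'hold':(358,176)} if n=='top' else {'knob':(359,290),'park':(348,355),'hold':(210,220)}
    for k,(a,b) in regs.items():
        u,v=ctr[k]; m=np.zeros(z.shape,bool); m[v-30:v+30,u-30:u+30]=1; m&=(z>a)&(z<b)
        P=W[m]; 
        if len(P)>5: print(k,len(P),np.median(P,0).round(4),cv2.minAreaRect((P[:,:2]*1000).astype(np.float32)), 'zmed/95',np.percentile(P[:,2],[50,95]).round(4))
E
```

```text
scene (359, 290) [0.5639 0.2316 0.1888]
scene (348, 350) [0.5645 0.2326 0.059 ]
scene (210, 218) [ 0.5818 -0.1618  0.0713]
scene (300, 200) [ 3.192e-01 -1.802e-01 -1.000e-04]
knob 614 [0.5651 0.2339 0.182 ] ((559.01318359375, 229.8633575439453), (27.660978317260742, 27.131086349487305), 4.52783203125) zmed/95 [0.182  0.1882]
park 1700 [0.5657 0.2363 0.0459] ((558.4549560546875, 229.0658721923828), (71.66716766357422, 70.9031982421875), 17.306787490844727) zmed/95 [0.0459 0.0476]
hold 353 [ 0.5905 -0.1557  0.075 ] ((590.0347900390625, -157.91171264648438), (49.12767791748047, 50.57497787475586), 4.215708255767822) zmed/95 [0.075  0.0766]
top (152, 187) [0.5568 0.2248 0.1875]
top (180, 200) [0.5649 0.2065 0.0456]
top (358, 174) [ 0.6018 -0.157   0.0758]
top (300, 300) [ 0.3574 -0.0354 -0.0034]
knob 269 [0.5555 0.2259 0.1859] ((557.98095703125, 228.6938934326172), (26.972320556640625, 26.530385971069336), 23.68460464477539) zmed/95 [0.1859 0.1887]
park 926 [0.5523 0.2226 0.0449] ((558.5150756835938, 229.47073364257812), (71.55577087402344, 70.22542572021484), 17.220645904541016) zmed/95 [0.0449 0.0477]
hold 513 [ 0.5894 -0.1558  0.0744] ((589.6409912109375, -156.4130859375), (49.44150924682617, 48.62037658691406), 2.973170042037964) zmed/95 [0.0744 0.0771]
```

View pics/crops.png

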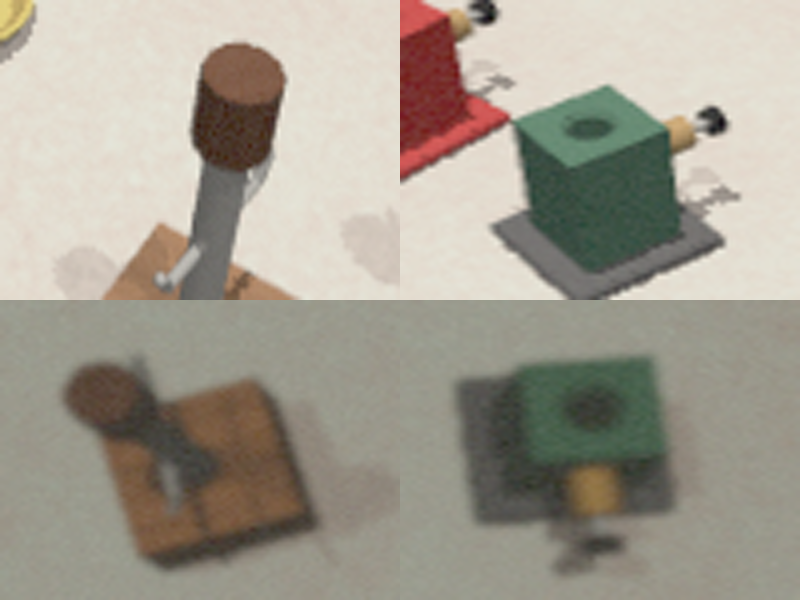

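```bash
cat >> h.py <<'E'
from scipy.spatial.transform import Rotation as Ro
def R_of(q): return Ro.from_quat([q[1],q[2],q[3],q[0]])
def show(s=None):
    s=s or status.state(); R=R_of(s['eef_rot']).as_matrix()
    print('t',round(s['clock'],2),'tcp',s['tcp_pos'].round(4),'F',s['wrist_force'].round(2),'M',s['moment'].round(2),'w',round(s['grip_width'],3)); print(R.round(3)); return s
def goto(pos,jawdir=None,s=None):
    # returns rot, slide(cm) in the present tool frame
    s=s or status.state(); R=R_of(s['eef_rot']).as_matrix()
    sl=R.T@(np.array(pos)-s['tcp_pos'])*100
    rot=None
    if jawdir is not None:
        x=np.array([0,0,-1.]);z=np.array([np.cos(jawdir),np.sin(jawdir),0]);
        best=None
        for sg in(1,-1):
            Rt=np.c_[x,np.cross(sg*z,x),sg*z]; r=Ro.from_matrix(R.T@Rt).as_rotvec()
            if best is None or np.linalg.norm(r)<np.linalg.norm(best): best=r
        rot=best
    print('slide',sl.round(2),'rot',None if rot is None else rot.round(3))
E
python3 - <<'E'
from h import *
s=show()
D=np.load("top0.npz");c=vision.get_calibration('top');W=cloud(c,D['d'])
D2=np.load("scene0.npz");c2=vision.get_calibration('scene');W2=cloud(c2,D2['d'])
P=np.vstack([W[D['d']>0],W2[D2['d']>0]])
P=P[(P[:,2]>.02)&(P[:,0]>.38)&(P[:,0]<.8)&(abs(P[:,1])<.4)]
# height map 2cm
xs=np.arange(.40,.80,.03);ys=np.arange(.40,-.34,-.03)
print('cols y',ys.round(2))
for x in xs[::-1]:
    print('%.2f'%x,' '.join('%3d'%(1000*max([0]+list(P[(abs(P[:,0]-x)<.015)&(abs(P[:,1]-y)<.015),2]))) for y in ys))
for a in (0,45,90,135): print(a);goto([.5585,.2293,.28],np.radians(a))
c=vision.get_calibration('wrist');T=np.linalg.inv(c['camera_from_world']);print(T.round(3),c['K'][0])
E
```

```text
t 0.1 tcp [ 0.2601 -0.5121  0.2304] F [-0.06 -0.75 -0.15] M [-0.07 -0.   -0.01] w 1.002
[[-0.001  0.892  0.453]
 [ 0.002  0.453 -0.892]
 [-1.     0.    -0.002]]
cols y [ 0.4   0.37  0.34  0.31  0.28  0.25  0.22  0.19  0.16  0.13  0.1   0.07
  0.04  0.01 -0.02 -0.05 -0.08 -0.11 -0.14 -0.17 -0.2  -0.23 -0.26 -0.29
 -0.32]
0.79   0   0   0   0 129 136 151 134 128   0   0  74  76   0   0  73  73   0   0   0 122 124 131 124 124
0.76   0   0   0 123 128 135 150 134  55   0  75  75  74   0  74  75  74   0   0   0 121 125 134 130 124
0.73   0   0   0   0   0 130 131 130   0   0  74  74  75   0  73  74  75  71   0   0   0 124 126 126 123
0.70   0   0   0   0   0   0   0   0   0   0   0   0   0   0   0   0   0   0   0   0   0   0 122   0   0
0.67   0   0   0   0   0   0   0   0   0   0   0   0   0   0   0   0   0   0   0   0   0   0   0   0  41
0.64   0   0   0   0   0   0   0   0   0   0   0   0   0   0   0   0   0   0   0   0   0   0  78  77  78
0.61   0   0   0   0   0 114  47  46   0   0   0   0   0   0   0   0   0   0  77  79   0   0  76  79  78
0.58   0   0   0   0  47 188 190  48   0   
[... 417 characters left out ...]
   0   0   0   0  24   0   0   0   0   0   0   0   0   0   0   0
0.43   0   0   0 182 183 109   0   0   0   0   0   0   0   0   0   0   0   0   0   0   0   0   0   0   0
0.40   0   0   0   0   0   0   0   0   0   0   0   0   0   0   0   0   0   0   0   0   0   0   0   0   0
0
slide [ -4.84  60.17 -52.61] rot [-1.101e+00 -2.000e-03 -1.000e-03]
45
slide [ -4.84  60.17 -52.61] rot [ 1.255e+00 -2.000e-03  1.000e-03]
90
slide [ -4.84  60.17 -52.61] rot [ 0.47  -0.002  0.   ]
135
slide [ -4.84  60.17 -52.61] rot [-0.316 -0.002 -0.001]
[[ 0.454 -0.846 -0.28   0.332]
 [-0.891 -0.431 -0.141 -0.475]
 [-0.001  0.313 -0.95   0.371]
 [ 0.     0.     0.     1.   ]] [338.11566855   0.         280.67919795]
```

```bash
python3 - <<'E'
from h import *
goto([.5,-.135,.29],np.radians(-9))
goto([.5585,.2293,.29],np.radians(29))
E
```

```text
slide [ -5.9   38.46 -22.78] rot [-0.944 -0.002 -0.001]
slide [ -5.84  60.17 -52.61] rot [ 1.534e+00 -2.000e-03  1.000e-03]
```

Request:
servo_tool(
  deltas=[
    {"rot": [-0.08,0,0],"slide": [-0.6,3.2,-1.9],"jaw": 8.5},
    {"rot": [-0.16,0,0],"slide": [-1.2,6.4,-3.8],"jaw": 8.5},
    {"rot": [-0.24,0,0],"slide": [-1.8,9.6,-5.7],"jaw": 8.5},
    {"rot": [-0.32,0,0],"slide": [-2.4,12.8,-7.6],"jaw": 8.5},
    {"rot": [-0.4,0,0],"slide": [-3,16,-9.5],"jaw": 8.5},
    {"rot": [-0.48,0,0],"slide": [-3.6,19.2,-11.4],"jaw": 8.5},
    {"rot": [-0.56,0,0],"slide": [-4.2,22.4,-13.3],"jaw": 8.5},
    {"rot": [-0.64,0,0],"slide": [-4.8,25.6,-15.2],"jaw": 8.5},
    {"rot": [-0.72,0,0],"slide": [-5.4,28.8,-17.1],"jaw": 8.5},
    {"rot": [-0.8,0,0],"slide": [-5.9,32,-19],"jaw": 8.5},
    {"rot": [-0.88,0,0],"slide": [-5.9,35.2,-20.9],"jaw": 8.5},
    {"rot": [-0.94,0,0],"slide": [-5.9,38.5,-22.8],"jaw": 8.5},
    {"rot": [-0.94,0,0],"slide": [-5.9,38.5,-22.8],"jaw": 8.5},
    {"rot": [-0.94,0,0],"slide": [-5.9,38.5,-22.8],"jaw": 8.5},
    {"rot": [-0.94,0,0],"slide": [-5.9,38.5,-22.8],"jaw": 8.5},
  ],
)

```text
clock: 1.35
tcp_pos: [0.5, -0.1352, 0.2899]
eef_rot: [0.704, 0.057, 0.705, -0.057]
wrist_force: [-1.0, 0.0, -0.6]
grip_width: 0.996
```

```bash
python3 - <<'E'
from h import *
s=show()
c=vision.get_calibration('wrist'); p,d=vision.read_camera('wrist'); cv2.imwrite('pics/w1.png',p[:,:,::-1]); np.savez('w1.npz',p=p,d=d,T=c['camera_from_world'])
print(proj(c,[[.59,-.157,.075]]), c['k1'])
goto([.5585,.2293,.23],np.radians(29))
E
```

```text
t 1.35 tcp [ 0.5    -0.1352  0.2899] F [-1.03  0.01 -0.55] M [-0.03  0.04 -0.06] w 0.996
[[-0.001  0.16   0.987]
 [-0.     0.987 -0.16 ]
 [-1.    -0.    -0.001]]
[[366.32438019 182.83702987]] -0.053053595754436765
slide [ 5.98 36.98 -0.1 ] rot [-0.668 -0.001  0.   ]
```

View pics/w1.png

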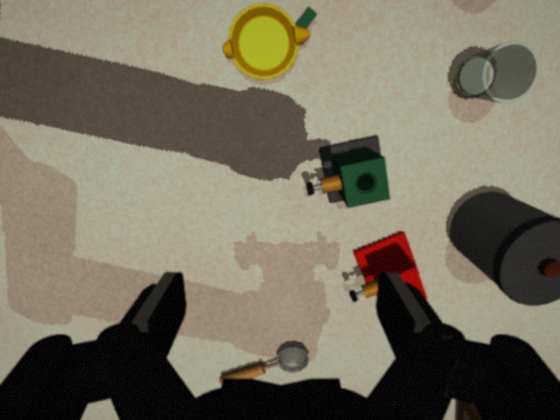

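The wrist view shows the green holder at (365,180) with its bore at about (367,182). My prediction was (366,183), so they agree. Next I'll refine the bore centre in all three views.

```bash
python3 - <<'E'
from h import *
obs=[]
for n,f,uv in (('scene','scene0.npz',(210,220)),('top','top0.npz',(358,180)),('wrist','w1.npz',(367,182))):
    D=np.load(f);c=vision.get_calibration(n)
    if n=='wrist': c['camera_from_world']=D['T']
    p=D['p']; k=6;x=uv[0];y=uv[1]
    # bore mouth boundary prediction and best alignment: max gradient over center shifts
    g=cv2.GaussianBlur(cv2.resize(p[...,1],None,fx=1,fy=1).astype(np.float32),(0,0),.7)
    best=[]
    th=np.linspace(0,2*np.pi,72,endpoint=False)
    def samp(cx,cy,r):
        X=np.c_[cx+r*np.cos(th),cy+r*np.sin(th),np.full(72,.075)]
        q=proj(c,X).astype(np.float32)
        return cv2.remap(g,q[:,0].reshape(1,-1),q[:,1].reshape(1,-1),cv2.INTER_LINEAR)[0]
    for dx in np.arange(-.008,.0081,.0005):
        for dy in np.arange(-.008,.0081,.0005):
            cx,cy=.59+dx,-.157+dy
            best.append((samp(cx,cy,.014).mean()-samp(cx,cy,.008).mean()-0.5*samp(cx,cy,.014).std(),cx,cy))
    best.sort(); print(n,np.round(best[-3:],4))
    # top face rect from depth
    W=cloud(c,D['d']); m=(abs(W[...,2]-.075)<.004)&(np.hypot(W[...,0]-.59,W[...,1]+.157)<.045)
    P=W[m]; r=cv2.minAreaRect((P[:,:2]*1000).astype(np.float32)); print(r, np.median(P[:,2]))
E
```

```text
scene [[31.5973  0.59   -0.1565]
 [31.605   0.5905 -0.157 ]
 [31.755   0.59   -0.157 ]]
((590.0951538085938, -158.15223693847656), (48.969451904296875, 50.49810791015625), 3.6334831714630127) 0.07509844575559439
top [[16.3119  0.5905 -0.157 ]
 [16.3254  0.59   -0.1575]
 [16.4992  0.59   -0.157 ]]
((589.2456665039062, -156.54075622558594), (48.854129791259766, 48.3809814453125), 3.610905885696411) 0.07440316822814516
wrist [[44.6427  0.5895 -0.1565]
 [44.7017  0.589  -0.156 ]
 [45.1292  0.589  -0.1565]]
((589.7460327148438, -157.32275390625), (48.81058883666992, 49.09490966796875), 3.4421372413635254) 0.07320262510753833
```

Request:
servo_tool(
  deltas=[
    {"rot": [-0.06,0,0],"slide": [0.5,3.4,0],"jaw": 8.5},
    {"rot": [-0.12,0,0],"slide": [1,6.8,0],"jaw": 8.5},
    {"rot": [-0.18,0,0],"slide": [1.5,10.2,0],"jaw": 8.5},
    {"rot": [-0.24,0,0],"slide": [2,13.6,0],"jaw": 8.5},
    {"rot": [-0.3,0,0],"slide": [2.5,17,0],"jaw": 8.5},
    {"rot": [-0.36,0,0],"slide": [3,20.4,0],"jaw": 8.5},
    {"rot": [-0.42,0,0],"slide": [3.5,23.8,0],"jaw": 8.5},
    {"rot": [-0.5,0,0],"slide": [4,27.2,0],"jaw": 8.5},
    {"rot": [-0.56,0,0],"slide": [4.5,30.6,-0.1],"jaw": 8.5},
    {"rot": [-0.62,0,0],"slide": [5,34,-0.1],"jaw": 8.5},
    {"rot": [-0.668,0,0],"slide": [5.5,36.98,-0.1],"jaw": 8.5},
    {"rot": [-0.668,0,0],"slide": [5.98,36.98,-0.1],"jaw": 8.5},
    {"rot": [-0.668,0,0],"slide": [5.98,36.98,-0.1],"jaw": 8.5},
    {"rot": [-0.668,0,0],"slide": [5.98,36.98,-0.1],"jaw": 8.5},
    {"rot": [-0.668,0,0],"slide": [5.98,36.98,-0.1],"jaw": 8.5},
  ],
)

```text
clock: 2.65
tcp_pos: [0.5589, 0.2281, 0.2308]
eef_rot: [0.685, -0.176, 0.685, 0.176]
wrist_force: [-0.1, -0.1, 0.6]
grip_width: 0.996
```

```bash
python3 - <<'E'
from h import *
s=show()
c=vision.get_calibration('wrist'); p,d=vision.read_camera('wrist'); cv2.imwrite('pics/w2.png',p[:,:,::-1])
W=cloud(c,d); m=(W[...,2]>.165)&(W[...,2]<.2)&(np.hypot(W[...,0]-.5585,W[...,1]-.2293)<.03); P=W[m]
print(m.sum(),cv2.minEnclosingCircle((P[:,:2]*1000).astype(np.float32)),np.percentile(P[:,2],[5,50,95]))
m=(W[...,2]>.04)&(W[...,2]<.05)&(np.hypot(W[...,0]-.5585,W[...,1]-.2293)<.06); P=W[m];print(cv2.minAreaRect((P[:,:2]*1000).astype(np.float32)))
m=(W[...,2]>.095)&(W[...,2]<.12)&(np.hypot(W[...,0]-.5585,W[...,1]-.2293)<.06); P=W[m];print('hooks',len(P),cv2.minAreaRect((P[:,:2]*1000).astype(np.float32)))
print(proj(c,[[.5585,.2293,.187]]))
goto([.5585,.2293,.1505])
E
```

```text
t 2.65 tcp [0.5589 0.2281 0.2308] F [-0.07 -0.15  0.64] M [ 0.04 -0.03 -0.04] w 0.996
[[-0.    -0.483  0.876]
 [-0.001  0.876  0.483]
 [-1.    -0.    -0.   ]]
1892 ((558.2993774414062, 229.8973388671875), 13.967361450195312) [0.16996381 0.18498604 0.18613728]
((558.3548583984375, 229.59237670898438), (70.02470397949219, 70.40486145019531), 17.08519744873047)
hooks 601 ((557.7655029296875, 232.27220153808594), (76.12865447998047, 10.771498680114746), 13.421280860900879)
[[281.08206438 238.7441738 ]]
slide [8.05 0.12 0.01] rot None
```

View pics/w2.png

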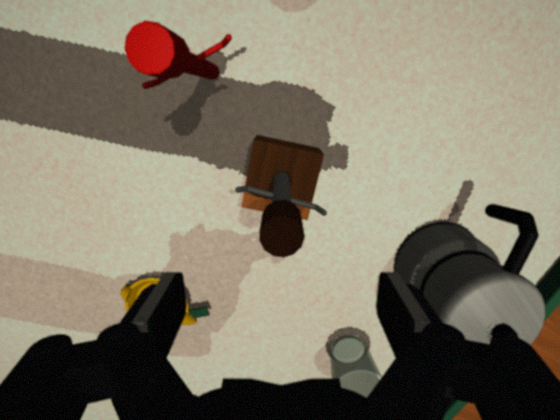

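The knob is centred between the fingers at (281,235), and the red post is well clear at (150,48). I'll descend and grip.

Request:
servo_tool(
  deltas=[
    {"rot": [0,0,0],"slide": [1.5,0.16,0.03],"jaw": 8.5},
    {"rot": [0,0,0],"slide": [3.5,0.16,0.03],"jaw": 8.5},
    {"rot": [0,0,0],"slide": [5.5,0.16,0.03],"jaw": 8.5},
    {"rot": [0,0,0],"slide": [7.3,0.16,0.03],"jaw": 8.5},
    {"rot": [0,0,0],"slide": [8.2,0.16,0.03],"jaw": 8.5},
    {"rot": [0,0,0],"slide": [8.2,0.16,0.03],"jaw": 8.5},
    {"rot": [0,0,0],"slide": [8.2,0.16,0.03],"jaw": 4},
    {"rot": [0,0,0],"slide": [8.2,0.16,0.03],"jaw": 2},
    {"rot": [0,0,0],"slide": [8.2,0.16,0.03],"jaw": 2},
    {"rot": [0,0,0],"slide": [8.2,0.16,0.03],"jaw": 2},
    {"rot": [0,0,0],"slide": [8.2,0.16,0.03],"jaw": 2},
    {"rot": [0,0,0],"slide": [8.2,0.16,0.03],"jaw": 2},
    {"rot": [0,0,0],"slide": [8.2,0.16,0.03],"jaw": 2},
    {"rot": [0,0,0],"slide": [8.2,0.16,0.03],"jaw": 2},
  ],
  newtons=70,
)

```text
clock: 3.87
tcp_pos: [0.5586, 0.2317, 0.1497]
eef_rot: [0.685, -0.177, 0.684, 0.177]
wrist_force: [-2.2, -1.2, 5.4]
grip_width: 0.311
```

```bash
python3 - <<'E'
from h import *
show()
E
```

```text
t 3.87 tcp [0.5586 0.2317 0.1497] F [-2.16 -1.24  5.38] M [-0.24  0.37  0.01] w 0.311
[[ 0.002 -0.486  0.874]
 [ 0.     0.874  0.486]
 [-1.    -0.001  0.001]]
```

Request:
servo_tool(
  deltas=[
    {"rot": [0,0,0],"slide": [-0.5,0,0],"jaw": 2},
    {"rot": [0,0,0],"slide": [-1.2,0,0],"jaw": 2},
    {"rot": [0,0,0],"slide": [-2.0,0,0],"jaw": 2},
    {"rot": [0,0,0],"slide": [-3,0,0],"jaw": 2},
    {"rot": [0,0,0],"slide": [-4,0,0],"jaw": 2},
    {"rot": [0,0,0],"slide": [-5,0,0],"jaw": 2},
    {"rot": [0,0,0],"slide": [-6.5,0,0],"jaw": 2},
    {"rot": [0,0,0],"slide": [-8,0,0],"jaw": 2},
    {"rot": [0,0,0],"slide": [-10,0,0],"jaw": 2},
    {"rot": [0,0,0],"slide": [-11.5,0,0],"jaw": 2},
    {"rot": [0,0,0],"slide": [-12,0,0],"jaw": 2},
    {"rot": [0,0,0],"slide": [-12,0,0],"jaw": 2},
    {"rot": [0,0,0],"slide": [-12,0,0],"jaw": 2},
    {"rot": [0,0,0],"slide": [-12,0,0],"jaw": 2},
  ],
)

```text
clock: 5.03
tcp_pos: [0.5576, 0.2314, 0.2673]
eef_rot: [0.684, -0.177, 0.685, 0.177]
wrist_force: [0.4, 0.0, -2.7]
grip_width: 0.313
```

```bash
python3 - <<'E'
from h import *
s=show()
W={}
for n in ('scene','top','wrist'):
    c=vision.get_calibration(n);p,d=vision.read_camera(n); cv2.imwrite(f'pics/{n}3.png',p[:,:,::-1]); np.savez(f'{n}3.npz',p=p,d=d,T=c['camera_from_world'])
    print(n,proj(c,[[s['tcp_pos'][0],s['tcp_pos'][1],z] for z in (s['tcp_pos'][2]-.143,)]))
goto([.59,-.157,s['tcp_pos'][2]],np.radians(-9))
E
```

```text
t 5.03 tcp [0.5576 0.2314 0.2673] F [ 0.38  0.02 -2.67] M [ 0.04  0.   -0.07] w 0.313
[[-0.002 -0.486  0.874]
 [-0.001  0.874  0.486]
 [-1.     0.    -0.002]]
scene [[356.12518048 319.37376885]]
top [[157.7026403 194.9110115]]
wrist [[281.22328523 194.96052396]]
slide [ 1.000e-02 -3.553e+01 -1.602e+01] rot [ 0.664 -0.002  0.   ]
```

View pics/scene3.png

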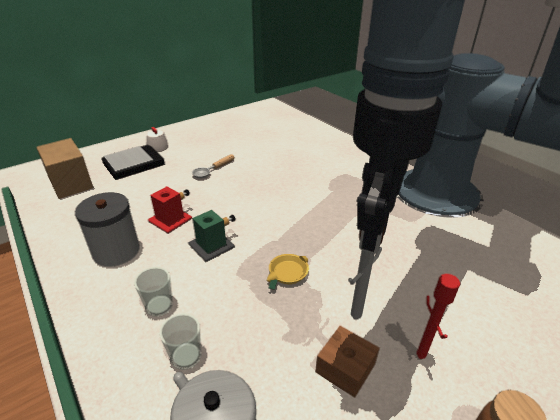

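View pics/wrist3.png

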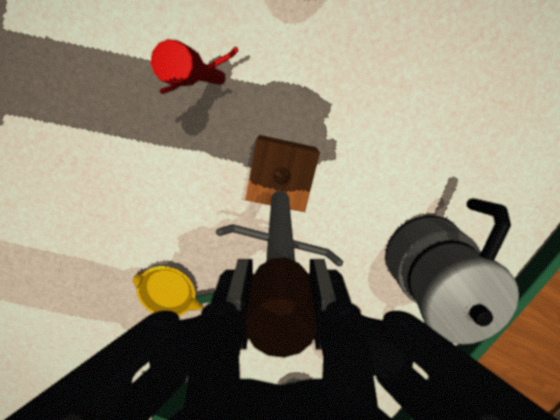

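Request:
servo_tool(
  deltas=[
    {"rot": [0.02,0,0],"slide": [0,-1,-0.45],"jaw": 2},
    {"rot": [0.06,0,0],"slide": [0,-3,-1.35],"jaw": 2},
    {"rot": [0.11,0,0],"slide": [0,-6,-2.7],"jaw": 2},
    {"rot": [0.17,0,0],"slide": [0,-9,-4.05],"jaw": 2},
    {"rot": [0.225,0,0],"slide": [0,-12,-5.4],"jaw": 2},
    {"rot": [0.28,0,0],"slide": [0,-15,-6.75],"jaw": 2},
    {"rot": [0.335,0,0],"slide": [0,-18,-8.1],"jaw": 2},
    {"rot": [0.39,0,0],"slide": [0,-21,-9.45],"jaw": 2},
    {"rot": [0.45,0,0],"slide": [0,-24,-10.8],"jaw": 2},
    {"rot": [0.505,0,0],"slide": [0,-27,-12.15],"jaw": 2},
    {"rot": [0.56,0,0],"slide": [0,-30,-13.5],"jaw": 2},
    {"rot": [0.62,0,0],"slide": [0,-33,-14.9],"jaw": 2},
    {"rot": [0.65,0,0],"slide": [0,-34.8,-15.7],"jaw": 2},
    {"rot": [0.664,0,0],"slide": [0,-35.5,-16],"jaw": 2},
    {"rot": [0.664,0,0],"slide": [0,-35.5,-16],"jaw": 2},
    {"rot": [0.664,0,0],"slide": [0,-35.5,-16],"jaw": 2},
    {"rot": [0.664,0,0],"slide": [0,-35.5,-16],"jaw": 2},
    {"rot": [0.664,0,0],"slide": [0,-35.5,-16],"jaw": 2},
  ],
)

```text
clock: 6.68
tcp_pos: [0.5906, -0.155, 0.2686]
eef_rot: [0.705, 0.055, 0.705, -0.055]
wrist_force: [0.2, 0.2, -1.5]
grip_width: 0.306
```

```bash
python3 - <<'E'
from h import *
s=show()
t=s['tcp_pos'];ims=[]
for n in ('scene','top','wrist'):
    c=vision.get_calibration(n);p,d=vision.read_camera(n); np.savez(f'{n}4.npz',p=p,d=d,T=c['camera_from_world'])
    tip=proj(c,[[t[0],t[1],t[2]-.1427]])[0]; m=proj(c,[[.59,-.157,.0745]])[0]; print(n,tip,m)
    x,y=np.round(tip).astype(int); x0=max(0,x-40);y0=max(0,y-40); q=p[y0:y0+80,x0:x0+80][:,:,::-1]
    print(x0,y0)
    ims.append(cv2.resize((255*(q/255.)**.6).astype(np.uint8),(266*1,266),interpolation=cv2.INTER_CUBIC))
    W=cloud(c,d)
cv2.imwrite('pics/c4.png',cv2.resize(np.hstack(ims),None,fx=1,fy=1))
E
```

```text
t 6.68 tcp [ 0.5906 -0.155   0.2686] F [ 0.18  0.24 -1.46] M [ 0.05 -0.03  0.05] w 0.306
[[-0.     0.154  0.988]
 [ 0.     0.988 -0.154]
 [-1.     0.    -0.   ]]
scene [205.02445509 199.62128064] [207.49171951 219.33941754]
165 160
top [361.34266377 172.46978237] [358.21479882 179.86940979]
321 132
wrist [280.88135956 194.53245159] [280.55812961 182.61751077]
241 155
```

View pics/c4.png

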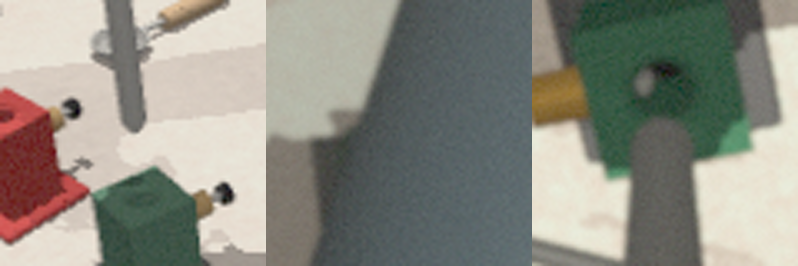

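```bash
python3 - <<'E'
from h import *
from scipy.optimize import least_squares
s=status.state();t=s['tcp_pos'];allP=[]
for n in ('scene','wrist'):
    D=np.load(f'{n}4.npz');c=vision.get_calibration(n);c['camera_from_world']=D['T'];W=cloud(c,D['d'])
    z=W[...,2]; m=(z>t[2]-.132)&(z<t[2]-.055)&(np.hypot(W[...,0]-t[0],W[...,1]-t[1])<.014); P=W[m]
    f=lambda v:(np.hypot(P[:,0]-v[0]-v[2]*(P[:,2]-.13),P[:,1]-v[1]-v[3]*(P[:,2]-.13))-.008)
    r=least_squares(f,[t[0],t[1],0,0],loss='soft_l1',f_scale=.001); print(n,len(P),r.x.round(4),np.abs(r.fun).mean())
    m=(z>t[2]-.16)&(z<t[2]-.1)&(np.hypot(W[...,0]-t[0],W[...,1]-t[1])<.012); print('lowest z',np.percentile(z[m],[1,3,10]).round(4),'exp',t[2]-.1427)
E
```

```text
scene 285 [ 0.5891 -0.1575  0.0083 -0.0071] 0.0006781357148792777
lowest z [0.1283 0.1316 0.1358] exp 0.12601456578015485
wrist 684 [ 0.5891 -0.157   0.005  -0.0008] 0.00015334745877783817
lowest z [0.1329 0.1339 0.1368] exp 0.12601456578015485
```

Request:
servo_tool(
  deltas=[
    {"rot": [0,0,0],"slide": [1,0,0.05],"jaw": 2},
    {"rot": [0,0,0],"slide": [2,0,0.05],"jaw": 2},
    {"rot": [0,0,0],"slide": [3,0,0.05],"jaw": 2},
    {"rot": [0,0,0],"slide": [3.8,0,0.05],"jaw": 2},
    {"rot": [0,0,0],"slide": [4.4,0,0.05],"jaw": 2},
    {"rot": [0,0,0],"slide": [4.6,0,0.05],"jaw": 2},
    {"rot": [0,0,0],"slide": [4.6,0,0.05],"jaw": 2},
    {"rot": [0,0,0],"slide": [4.6,0,0.05],"jaw": 2},
    {"rot": [0,0,0],"slide": [4.6,0,0.05],"jaw": 2},
  ],
)

```text
clock: 7.58
tcp_pos: [0.5915, -0.1567, 0.2232]
eef_rot: [0.705, 0.055, 0.705, -0.056]
wrist_force: [-0.4, 0.3, -2.0]
grip_width: 0.309
```

```bash
python3 - <<'E'
from h import *
from scipy.optimize import least_squares
s=show();t=s['tcp_pos']
ims=[]
for n in ('scene','wrist'):
    c=vision.get_calibration(n);p,d=vision.read_camera(n);W=cloud(c,d)
    z=W[...,2]; m=(z>t[2]-.132)&(z<t[2]-.055)&(np.hypot(W[...,0]-t[0],W[...,1]-t[1])<.014); P=W[m]
    f=lambda v:(np.hypot(P[:,0]-v[0]-v[2]*(P[:,2]-.1),P[:,1]-v[1]-v[3]*(P[:,2]-.1))-.008)
    r=least_squares(f,[t[0],t[1],0,0],loss='soft_l1',f_scale=.001); print(n,len(P),r.x.round(4))
    x,y=proj(c,[[.59,-.157,.0745]])[0].round().astype(int); q=p[max(0,y-40):y+40,x-40:x+40][:,:,::-1]
    ims.append(cv2.resize((255*(q/255.)**.6).astype(np.uint8),(400,400),interpolation=cv2.INTER_CUBIC))
cv2.imwrite('pics/c5.png',np.hstack(ims))
E
```

```text
t 7.58 tcp [ 0.5915 -0.1567  0.2232] F [-0.42  0.27 -2.03] M [ 0.03 -0.01 -0.01] w 0.309
[[ 0.001  0.156  0.988]
 [-0.001  0.988 -0.156]
 [-1.    -0.     0.001]]
scene 259 [ 5.905e-01 -1.595e-01  3.200e-03  3.000e-04]
wrist 683 [ 5.902e-01 -1.586e-01  4.000e-03  1.000e-04]
```

View pics/c5.png

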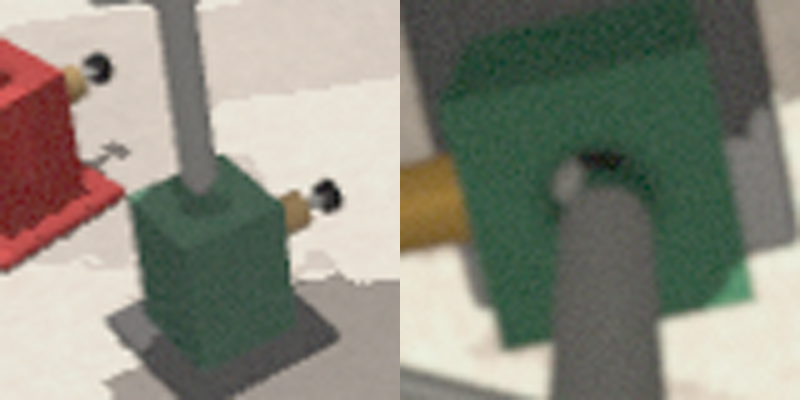

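The post is about 2 mm off in −y. I'll correct that first, then enter.

Request:
servo_tool(
  deltas=[
    {"rot": [0,0,0],"slide": [0,0.18,-0.05],"jaw": 2},
    {"rot": [0,0,0],"slide": [0,0.18,-0.05],"jaw": 2},
    {"rot": [0,0,0],"slide": [0,0.18,-0.05],"jaw": 2},
    {"rot": [0,0,0],"slide": [0.2,0.18,-0.05],"jaw": 2},
    {"rot": [0,0,0],"slide": [0.4,0.18,-0.05],"jaw": 2},
    {"rot": [0,0,0],"slide": [0.6,0.18,-0.05],"jaw": 2},
    {"rot": [0,0,0],"slide": [0.8,0.18,-0.05],"jaw": 2},
    {"rot": [0,0,0],"slide": [0.8,0.18,-0.05],"jaw": 2},
    {"rot": [0,0,0],"slide": [0.8,0.18,-0.05],"jaw": 2},
  ],
)

```text
clock: 8.43
tcp_pos: [0.5908, -0.1546, 0.2142]
eef_rot: [0.705, 0.056, 0.705, -0.055]
wrist_force: [-0.1, -0.5, -0.8]
grip_width: 0.31
```

```bash
cat > look.py <<'E'
from h import *
import sys
from scipy.optimize import least_squares
s=show();t=s['tcp_pos']; print('tip z est',t[2]-.1427)
ims=[]
for n in ('scene','wrist'):
    c=vision.get_calibration(n);p,d=vision.read_camera(n);W=cloud(c,d)
    z=W[...,2]; m=(z>.079)&(z>t[2]-.132)&(z<t[2]-.055)&(np.hypot(W[...,0]-t[0],W[...,1]-t[1])<.014); P=W[m]
    f=lambda v:(np.hypot(P[:,0]-v[0]-v[2]*(P[:,2]-.075),P[:,1]-v[1]-v[3]*(P[:,2]-.075))-.008)
    r=least_squares(f,[t[0],t[1],0,0],loss='soft_l1',f_scale=.001); print(n,len(P),r.x.round(4))
    x,y=proj(c,[[.59,-.157,.0745]])[0].round().astype(int); q=p[max(0,y-40):y+40,x-40:x+40][:,:,::-1]
    ims.append(cv2.resize((255*(q/255.)**.6).astype(np.uint8),(400,400),interpolation=cv2.INTER_CUBIC))
cv2.imwrite(sys.argv[1],np.hstack(ims))
E
python3 look.py pics/c6.png
```

```text
t 8.43 tcp [ 0.5908 -0.1546  0.2142] F [-0.12 -0.45 -0.82] M [-0.01 -0.01 -0.02] w 0.31
[[-0.001  0.156  0.988]
 [ 0.     0.988 -0.156]
 [-1.     0.    -0.001]]
tip z est 0.07149833862741359
scene 253 [ 0.5895 -0.1571  0.0027 -0.0059]
wrist 685 [ 5.893e-01 -1.565e-01  5.100e-03 -4.000e-04]
```

View pics/c6.png

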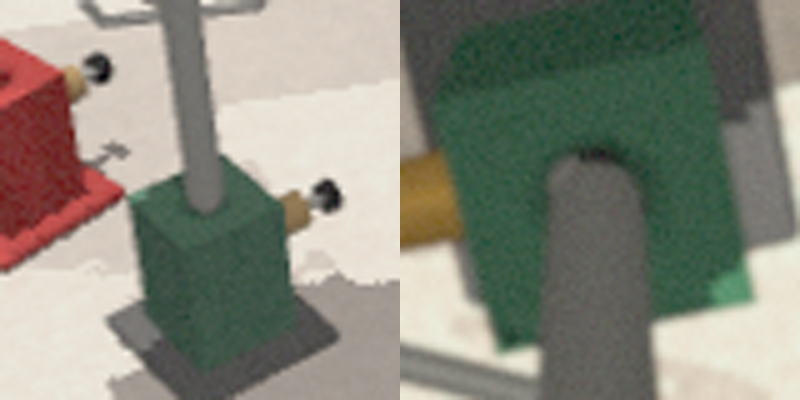

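Request:
servo_tool(
  deltas=[
    {"rot": [0,0,0],"slide": [0.2,0,0.03],"jaw": 2},
    {"rot": [0,0,0],"slide": [0.4,0,0.03],"jaw": 2},
    {"rot": [0,0,0],"slide": [0.6,0,0.03],"jaw": 2},
    {"rot": [0,0,0],"slide": [0.8,0,0.03],"jaw": 2},
    {"rot": [0,0,0],"slide": [0.8,0,0.03],"jaw": 2},
    {"rot": [0,0,0],"slide": [0.8,0,0.03],"jaw": 2},
  ],
)

```text
clock: 9.03
tcp_pos: [0.5911, -0.1547, 0.2063]
eef_rot: [0.705, 0.055, 0.705, -0.055]
wrist_force: [-0.2, -0.5, -1.7]
grip_width: 0.312
```

```bash
python3 look.py pics/c7.png
```

```text
t 9.03 tcp [ 0.5911 -0.1547  0.2063] F [-0.19 -0.53 -1.7 ] M [ 0.08 -0.09  0.02] w 0.312
[[-0.     0.156  0.988]
 [ 0.     0.988 -0.156]
 [-1.     0.    -0.   ]]
tip z est 0.0635516600966034
scene 232 [ 0.5896 -0.1574  0.0054 -0.0018]
wrist 656 [ 5.896e-01 -1.566e-01  5.600e-03  1.000e-04]
```

Request:
servo_tool(
  deltas=[
    {"rot": [0,0,0],"slide": [0.2,0,0],"jaw": 2},
    {"rot": [0,0,0],"slide": [0.4,0,0],"jaw": 2},
    {"rot": [0,0,0],"slide": [0.6,0,0],"jaw": 2},
    {"rot": [0,0,0],"slide": [0.7,0,0],"jaw": 2},
    {"rot": [0,0,0],"slide": [0.7,0,0],"jaw": 2},
    {"rot": [0,0,0],"slide": [0.7,0,0],"jaw": 2},
  ],
)

```text
clock: 9.63
tcp_pos: [0.5912, -0.1547, 0.1994]
eef_rot: [0.705, 0.055, 0.705, -0.055]
wrist_force: [-0.4, 0.1, -1.7]
grip_width: 0.309
```

Request:
servo_tool(
  deltas=[
    {"rot": [0,0,0],"slide": [0.1,0,0],"jaw": 2},
    {"rot": [0,0,0],"slide": [0.2,0,0],"jaw": 2},
    {"rot": [0,0,0],"slide": [0.2,0,0],"jaw": 2},
    {"rot": [0,0,0],"slide": [0.2,0,0],"jaw": 2},
  ],
)

```text
clock: 9.97
tcp_pos: [0.5912, -0.1547, 0.1975]
eef_rot: [0.705, 0.055, 0.705, -0.055]
wrist_force: [0.5, -0.5, -1.2]
grip_width: 0.307
```

Request:
servo_tool(
  deltas=[
    {"rot": [0,0,0],"slide": [0.1,0,0],"jaw": 2},
    {"rot": [0,0,0],"slide": [0.2,0,0],"jaw": 2},
    {"rot": [0,0,0],"slide": [0.2,0,0],"jaw": 2},
    {"rot": [0,0,0],"slide": [0.2,0,0],"jaw": 2},
  ],
)

```text
clock: 10.3
tcp_pos: [0.5912, -0.1547, 0.1954]
eef_rot: [0.705, 0.055, 0.705, -0.055]
wrist_force: [-0.1, 0.2, -1.0]
grip_width: 0.307
```

Request:
servo_tool(
  deltas=[
    {"rot": [0,0,0],"slide": [0.1,0,0],"jaw": 2},
    {"rot": [0,0,0],"slide": [0.2,0,0],"jaw": 2},
    {"rot": [0,0,0],"slide": [0.2,0,0],"jaw": 2},
    {"rot": [0,0,0],"slide": [0.2,0,0],"jaw": 2},
  ],
)

```text
clock: 10.63
tcp_pos: [0.5912, -0.1547, 0.1934]
eef_rot: [0.705, 0.055, 0.705, -0.055]
wrist_force: [0.3, 0.0, -1.3]
grip_width: 0.308
```

Request:
servo_tool(
  deltas=[
    {"rot": [0,0,0],"slide": [0.1,0,0],"jaw": 2},
    {"rot": [0,0,0],"slide": [0.2,0,0],"jaw": 2},
    {"rot": [0,0,0],"slide": [0.2,0,0],"jaw": 2},
    {"rot": [0,0,0],"slide": [0.2,0,0],"jaw": 2},
  ],
)

```text
clock: 10.97
tcp_pos: [0.5913, -0.1547, 0.1914]
eef_rot: [0.705, 0.055, 0.705, -0.055]
wrist_force: [-0.8, 0.2, -2.0]
grip_width: 0.31
```

Request:
servo_tool(
  deltas=[
    {"rot": [0,0,0],"slide": [0.1,0,0],"jaw": 2},
    {"rot": [0,0,0],"slide": [0.2,0,0],"jaw": 2},
    {"rot": [0,0,0],"slide": [0.2,0,0],"jaw": 2},
    {"rot": [0,0,0],"slide": [0.2,0,0],"jaw": 2},
  ],
)

```text
clock: 11.3
tcp_pos: [0.5916, -0.1548, 0.1896]
eef_rot: [0.705, 0.055, 0.705, -0.055]
wrist_force: [0.3, -0.4, -1.6]
grip_width: 0.307
```

Request:
servo_tool(
  deltas=[
    {"rot": [0,0,0],"slide": [0.1,0,0],"jaw": 2},
    {"rot": [0,0,0],"slide": [0.2,0,0],"jaw": 2},
    {"rot": [0,0,0],"slide": [0.2,0,0],"jaw": 2},
    {"rot": [0,0,0],"slide": [0.2,0,0],"jaw": 2},
  ],
)

```text
clock: 11.63
tcp_pos: [0.5919, -0.155, 0.1885]
eef_rot: [0.706, 0.055, 0.704, -0.056]
wrist_force: [-0.1, -0.3, 5.3]
grip_width: 0.315
```

Request:
servo_tool(
  deltas=[
    {"rot": [0,0,0],"slide": [0.1,0,0],"jaw": 2},
    {"rot": [0,0,0],"slide": [0.2,0,0],"jaw": 2},
    {"rot": [0,0,0],"slide": [0.2,0,0],"jaw": 2},
    {"rot": [0,0,0],"slide": [0.2,0,0],"jaw": 2},
  ],
)

```text
clock: 11.97
tcp_pos: [0.592, -0.1552, 0.187]
eef_rot: [0.706, 0.055, 0.704, -0.056]
wrist_force: [0.5, 0.6, 6.1]
grip_width: 0.31
```

```bash
python3 look.py pics/c8.png
```

```text
t 11.97 tcp [ 0.592  -0.1552  0.187 ] F [0.51 0.58 6.15] M [-0.06 -0.03  0.07] w 0.31
[[ 0.003  0.156  0.988]
 [-0.001  0.988 -0.156]
 [-1.    -0.001  0.003]]
tip z est 0.04429829726755208
scene 171 [ 5.913e-01 -1.577e-01  2.000e-04 -9.500e-03]
wrist 533 [ 5.909e-01 -1.572e-01  2.100e-03  1.000e-04]
```

View pics/c8.png

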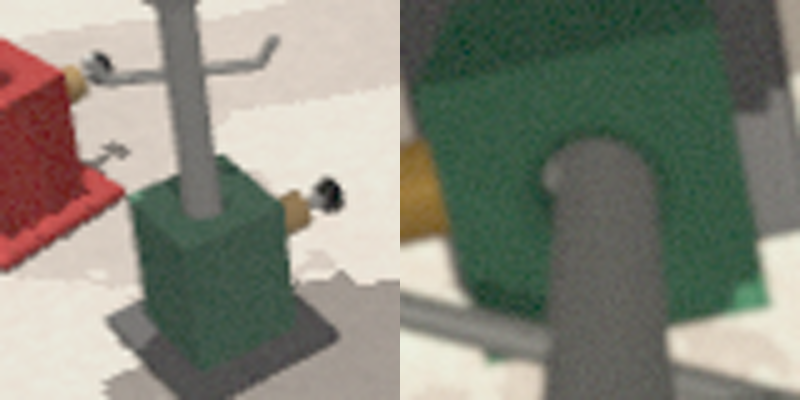

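Request:
servo_tool(
  deltas=[
    {"rot": [0,0,0],"slide": [0.1,0,0],"jaw": 2},
    {"rot": [0,0,0],"slide": [0.2,0,0],"jaw": 2},
    {"rot": [0,0,0],"slide": [0.2,0,0],"jaw": 2},
    {"rot": [0,0,0],"slide": [0.2,0,0],"jaw": 2},
  ],
)

```text
clock: 12.4
tcp_pos: [0.5918, -0.1551, 0.184]
eef_rot: [0.706, 0.055, 0.704, -0.056]
wrist_force: [1.8, -0.0, 2.9]
grip_width: 0.31
```

Request:
servo_tool(
  deltas=[
    {"rot": [0,0,0],"slide": [0.1,0,0],"jaw": 2},
    {"rot": [0,0,0],"slide": [0.2,0,0],"jaw": 2},
    {"rot": [0,0,0],"slide": [0.2,0,0],"jaw": 2},
    {"rot": [0,0,0],"slide": [0.2,0,0],"jaw": 2},
  ],
)

```text
clock: 12.73
tcp_pos: [0.5918, -0.155, 0.1816]
eef_rot: [0.705, 0.055, 0.705, -0.056]
wrist_force: [1.0, -1.7, 2.5]
grip_width: 0.31
```

Request:
servo_tool(
  deltas=[
    {"rot": [0,0,0],"slide": [0.1,0,0],"jaw": 2},
    {"rot": [0,0,0],"slide": [0.2,0,0],"jaw": 2},
    {"rot": [0,0,0],"slide": [0.2,0,0],"jaw": 2},
    {"rot": [0,0,0],"slide": [0.2,0,0],"jaw": 2},
  ],
)

```text
clock: 13.07
tcp_pos: [0.5917, -0.1549, 0.1794]
eef_rot: [0.705, 0.055, 0.705, -0.056]
wrist_force: [2.5, -0.7, 0.4]
grip_width: 0.314
```

Request:
servo_tool(
  deltas=[
    {"rot": [0,0,0],"slide": [0.08,0,0],"jaw": 2},
    {"rot": [0,0,0],"slide": [0.15,0,0],"jaw": 2},
    {"rot": [0,0,0],"slide": [0.15,0,0],"jaw": 2},
    {"rot": [0,0,0],"slide": [0.15,0,0],"jaw": 2},
  ],
)

```text
clock: 13.4
tcp_pos: [0.5917, -0.1548, 0.1781]
eef_rot: [0.705, 0.055, 0.705, -0.056]
wrist_force: [4.2, -2.2, 2.0]
grip_width: 0.314
```

Request:
servo_tool(
  deltas=[
    {"rot": [0,0,0],"slide": [0.08,0,0],"jaw": 2},
    {"rot": [0,0,0],"slide": [0.15,0,0],"jaw": 2},
    {"rot": [0,0,0],"slide": [0.15,0,0],"jaw": 2},
    {"rot": [0,0,0],"slide": [0.15,0,0],"jaw": 2},
  ],
)

```text
clock: 13.73
tcp_pos: [0.5916, -0.1548, 0.1765]
eef_rot: [0.705, 0.055, 0.705, -0.056]
wrist_force: [4.3, -2.0, 2.1]
grip_width: 0.309
```

Request:
servo_tool(
  deltas=[
    {"rot": [0,0,0],"slide": [0.08,0,0],"jaw": 2},
    {"rot": [0,0,0],"slide": [0.15,0,0],"jaw": 2},
    {"rot": [0,0,0],"slide": [0.15,0,0],"jaw": 2},
    {"rot": [0,0,0],"slide": [0.15,0,0],"jaw": 2},
  ],
)

```text
clock: 14.07
tcp_pos: [0.5915, -0.1548, 0.1749]
eef_rot: [0.705, 0.055, 0.705, -0.055]
wrist_force: [4.1, -1.7, 1.7]
grip_width: 0.31
```

Request:
servo_tool(
  deltas=[
    {"rot": [0,0,0],"slide": [0.08,0,0],"jaw": 2},
    {"rot": [0,0,0],"slide": [0.15,0,0],"jaw": 2},
    {"rot": [0,0,0],"slide": [0.15,0,0],"jaw": 2},
    {"rot": [0,0,0],"slide": [0.15,0,0],"jaw": 2},
  ],
)

```text
clock: 14.4
tcp_pos: [0.5914, -0.1547, 0.1733]
eef_rot: [0.705, 0.055, 0.705, -0.055]
wrist_force: [5.4, -1.9, 0.7]
grip_width: 0.31
```

Request:
servo_tool(
  deltas=[
    {"rot": [0,0,0],"slide": [0.08,0,0],"jaw": 2},
    {"rot": [0,0,0],"slide": [0.15,0,0],"jaw": 2},
    {"rot": [0,0,0],"slide": [0.15,0,0],"jaw": 2},
    {"rot": [0,0,0],"slide": [0.15,0,0],"jaw": 2},
  ],
)

```text
clock: 14.73
tcp_pos: [0.5914, -0.1547, 0.1717]
eef_rot: [0.705, 0.055, 0.705, -0.055]
wrist_force: [4.3, -1.5, 1.2]
grip_width: 0.306
```

Request:
servo_tool(
  deltas=[
    {"rot": [0,0,0],"slide": [0.08,0,0],"jaw": 2},
    {"rot": [0,0,0],"slide": [0.15,0,0],"jaw": 2},
    {"rot": [0,0,0],"slide": [0.15,0,0],"jaw": 2},
    {"rot": [0,0,0],"slide": [0.15,0,0],"jaw": 2},
  ],
)

```text
clock: 15.07
tcp_pos: [0.5913, -0.1547, 0.1704]
eef_rot: [0.705, 0.055, 0.705, -0.055]
wrist_force: [5.5, -1.7, 2.1]
grip_width: 0.31
```

Request:
servo_tool(
  deltas=[
    {"rot": [0,0,0],"slide": [0.08,0,0],"jaw": 2},
    {"rot": [0,0,0],"slide": [0.15,0,0],"jaw": 2},
    {"rot": [0,0,0],"slide": [0.15,0,0],"jaw": 2},
    {"rot": [0,0,0],"slide": [0.15,0,0],"jaw": 2},
  ],
)

```text
clock: 15.4
tcp_pos: [0.5913, -0.1547, 0.1688]
eef_rot: [0.705, 0.055, 0.705, -0.055]
wrist_force: [4.4, -2.2, 2.2]
grip_width: 0.311
```

Request:
servo_tool(
  deltas=[
    {"rot": [0,0,0],"slide": [0.08,0,0],"jaw": 2},
    {"rot": [0,0,0],"slide": [0.15,0,0],"jaw": 2},
    {"rot": [0,0,0],"slide": [0.15,0,0],"jaw": 2},
    {"rot": [0,0,0],"slide": [0.15,0,0],"jaw": 2},
  ],
)

```text
clock: 15.73
tcp_pos: [0.5913, -0.1547, 0.1672]
eef_rot: [0.705, 0.055, 0.705, -0.055]
wrist_force: [4.9, -2.0, 1.9]
grip_width: 0.309
```

Request:
servo_tool(
  deltas=[
    {"rot": [0,0,0],"slide": [0.08,0,0],"jaw": 2},
    {"rot": [0,0,0],"slide": [0.15,0,0],"jaw": 2},
    {"rot": [0,0,0],"slide": [0.15,0,0],"jaw": 2},
    {"rot": [0,0,0],"slide": [0.15,0,0],"jaw": 2},
  ],
)

```text
clock: 16.07
tcp_pos: [0.5913, -0.1547, 0.1657]
eef_rot: [0.705, 0.055, 0.705, -0.055]
wrist_force: [4.6, -1.7, 1.2]
grip_width: 0.311
```

Request:
servo_tool(
  deltas=[
    {"rot": [0,0,0],"slide": [0.08,0,0],"jaw": 2},
    {"rot": [0,0,0],"slide": [0.15,0,0],"jaw": 2},
    {"rot": [0,0,0],"slide": [0.15,0,0],"jaw": 2},
    {"rot": [0,0,0],"slide": [0.15,0,0],"jaw": 2},
  ],
)

```text
clock: 16.4
tcp_pos: [0.5912, -0.1547, 0.1641]
eef_rot: [0.705, 0.056, 0.705, -0.055]
wrist_force: [6.1, -1.8, 0.9]
grip_width: 0.309
```

```bash
python3 look.py pics/c9.png
```

```text
t 16.4 tcp [ 0.5912 -0.1547  0.1641] F [ 6.07 -1.76  0.92] M [-0.4  -1.72  0.02] w 0.309
[[-0.     0.156  0.988]
 [ 0.     0.988 -0.156]
 [-1.     0.    -0.   ]]
tip z est 0.021388177667164776
scene 94 [ 0.5908 -0.157  -0.0045 -0.023 ]
wrist 341 [ 5.905e-01 -1.568e-01 -4.000e-04  6.000e-04]
```

Request:
servo_tool(
  deltas=[
    {"rot": [0,0,0],"slide": [0.08,0,0],"jaw": 2},
    {"rot": [0,0,0],"slide": [0.15,0,0],"jaw": 2},
    {"rot": [0,0,0],"slide": [0.15,0,0],"jaw": 2},
    {"rot": [0,0,0],"slide": [0.15,0,0],"jaw": 2},
  ],
)

```text
clock: 16.83
tcp_pos: [0.5912, -0.1547, 0.1625]
eef_rot: [0.705, 0.056, 0.705, -0.055]
wrist_force: [5.2, -1.8, 0.7]
grip_width: 0.312
```

Request:
servo_tool(
  deltas=[
    {"rot": [0,0,0],"slide": [0.08,0,0],"jaw": 2},
    {"rot": [0,0,0],"slide": [0.15,0,0],"jaw": 2},
    {"rot": [0,0,0],"slide": [0.15,0,0],"jaw": 2},
    {"rot": [0,0,0],"slide": [0.15,0,0],"jaw": 2},
  ],
)

```text
clock: 17.17
tcp_pos: [0.5912, -0.1546, 0.1613]
eef_rot: [0.705, 0.055, 0.705, -0.055]
wrist_force: [6.3, -0.1, 2.3]
grip_width: 0.307
```

```bash
python3 - <<'E'
from h import *
s=show();t=s['tcp_pos']
for n in ('scene','wrist'):
    c=vision.get_calibration(n);p,d=vision.read_camera(n);W=cloud(c,d)
    if n=='scene': cv2.imwrite('pics/s10.png',cv2.resize(p[120:270,140:300][:,:,::-1],(800,600)))
    r=np.hypot(W[...,0]-.5905,W[...,1]+.157); z=W[...,2]
    m=(r>.02)&(r<.042)&(z>t[2]-.07)&(z<t[2]-.02)
    print(n,m.sum(),np.percentile(z[m],[1,5,25,50,75,95,99]).round(4) if m.sum()>10 else '', 'expect hooks',t[2]-.1427+np.array([.093,.11]))
for n in ('scene4','wrist4'):
    D=np.load(n+'.npz');c=vision.get_calibration(n[:-1]);c['camera_from_world']=D['T'];W=cloud(c,D['d']);tz=.2686
    r=np.hypot(W[...,0]-.5891,W[...,1]+.157); z=W[...,2]; m=(r>.02)&(r<.042)&(z>tz-.07)&(z<tz-.02)
    print(n,m.sum(),(np.percentile(z[m],[1,5,25,50,75,95,99])-tz+t[2]).round(4))
E
```

```text
t 17.17 tcp [ 0.5912 -0.1546  0.1613] F [ 6.34 -0.13  2.27] M [-0.36 -1.71 -0.  ] w 0.307
[[-0.     0.156  0.988]
 [ 0.     0.988 -0.156]
 [-1.     0.    -0.   ]]
scene 57 [0.1129 0.1136 0.1159 0.1174 0.1218 0.1262 0.1274] expect hooks [0.1115624 0.1285624]
wrist 563 [0.1122 0.1131 0.1147 0.1162 0.122  0.125  0.1257] expect hooks [0.1115624 0.1285624]
scene4 65 [0.113  0.1137 0.1158 0.1178 0.1225 0.1266 0.1276]
wrist4 556 [0.1125 0.1133 0.1148 0.1163 0.122  0.125  0.1258]
```

View pics/s10.png

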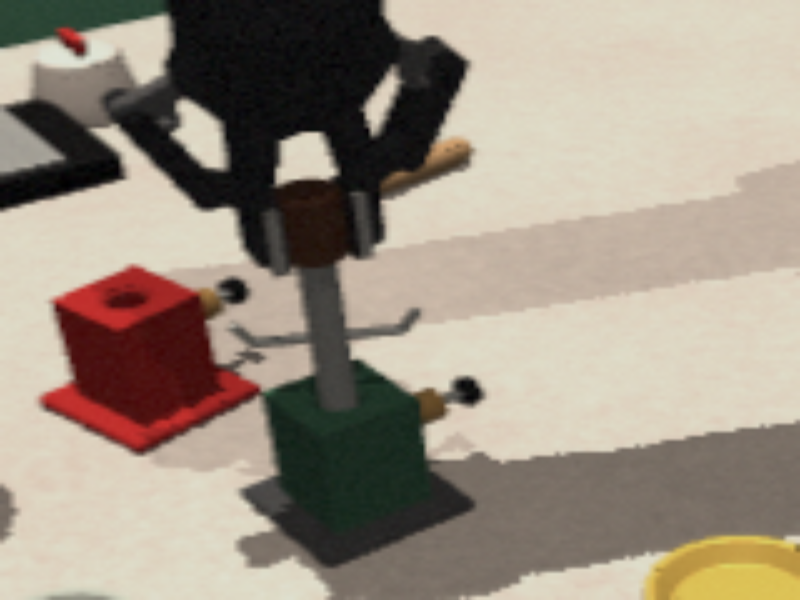

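No slip: the hook heights match the expected values. The force is starting to rise, so I'll use 1 mm steps.

Request:
servo_tool(
  deltas=[
    {"rot": [0,0,0],"slide": [0.1,0,0],"jaw": 2},
    {"rot": [0,0,0],"slide": [0.1,0,0],"jaw": 2},
    {"rot": [0,0,0],"slide": [0.1,0,0],"jaw": 2},
    {"rot": [0,0,0],"slide": [0.1,0,0],"jaw": 2},
  ],
)

```text
clock: 17.6
tcp_pos: [0.5912, -0.1546, 0.1601]
eef_rot: [0.705, 0.055, 0.705, -0.055]
wrist_force: [5.4, -2.0, 0.9]
grip_width: 0.312
```

Request:
servo_tool(
  deltas=[
    {"rot": [0,0,0],"slide": [0.1,0,0],"jaw": 2},
    {"rot": [0,0,0],"slide": [0.1,0,0],"jaw": 2},
    {"rot": [0,0,0],"slide": [0.1,0,0],"jaw": 2},
    {"rot": [0,0,0],"slide": [0.1,0,0],"jaw": 2},
  ],
)

```text
clock: 17.93
tcp_pos: [0.5912, -0.1547, 0.1593]
eef_rot: [0.705, 0.055, 0.705, -0.055]
wrist_force: [4.4, -1.5, 2.6]
grip_width: 0.31
```

Request:
servo_tool(
  deltas=[
    {"rot": [0,0,0],"slide": [0.1,0,0],"jaw": 2},
    {"rot": [0,0,0],"slide": [0.1,0,0],"jaw": 2},
    {"rot": [0,0,0],"slide": [0.1,0,0],"jaw": 2},
    {"rot": [0,0,0],"slide": [0.1,0,0],"jaw": 2},
  ],
)

```text
clock: 18.27
tcp_pos: [0.5913, -0.1548, 0.1589]
eef_rot: [0.705, 0.055, 0.705, -0.056]
wrist_force: [4.1, -1.1, 5.0]
grip_width: 0.308
```

Request:
servo_tool(
  deltas=[
    {"rot": [0,0,0],"slide": [0.1,0,0],"jaw": 2},
    {"rot": [0,0,0],"slide": [0.1,0,0],"jaw": 2},
    {"rot": [0,0,0],"slide": [0.1,0,0],"jaw": 2},
    {"rot": [0,0,0],"slide": [0.1,0,0],"jaw": 2},
  ],
)

```text
clock: 18.6
tcp_pos: [0.5914, -0.1548, 0.1584]
eef_rot: [0.705, 0.055, 0.705, -0.056]
wrist_force: [3.6, -0.0, 8.4]
grip_width: 0.31
```

Request:
servo_tool(
  deltas=[
    {"rot": [0,0,0],"slide": [0.1,0,0],"jaw": 2},
    {"rot": [0,0,0],"slide": [0.1,0,0],"jaw": 2},
    {"rot": [0,0,0],"slide": [0.1,0,0],"jaw": 2},
    {"rot": [0,0,0],"slide": [0.1,0,0],"jaw": 2},
  ],
)

```text
clock: 18.93
tcp_pos: [0.5914, -0.1549, 0.1577]
eef_rot: [0.705, 0.055, 0.704, -0.056]
wrist_force: [2.6, -0.6, 9.1]
grip_width: 0.311
```

Request:
servo_tool(
  deltas=[
    {"rot": [0,0,0],"slide": [0.1,0,0],"jaw": 2},
    {"rot": [0,0,0],"slide": [0.1,0,0],"jaw": 2},
    {"rot": [0,0,0],"slide": [0.1,0,0],"jaw": 2},
    {"rot": [0,0,0],"slide": [0.1,0,0],"jaw": 2},
  ],
)

```text
clock: 19.27
tcp_pos: [0.5915, -0.155, 0.1573]
eef_rot: [0.706, 0.055, 0.704, -0.056]
wrist_force: [2.9, -0.2, 11.8]
grip_width: 0.31
```

```bash
python3 look.py pics/c11.png; python3 -c "
from h import *
for i in range(3): vision.read_camera('top');show()"
```

```text
t 19.27 tcp [ 0.5915 -0.155   0.1573] F [ 2.93 -0.18 11.8 ] M [-0.17 -0.76  0.06] w 0.31
[[ 0.002  0.156  0.988]
 [-0.001  0.988 -0.156]
 [-1.    -0.001  0.002]]
tip z est 0.014584225031486375
scene 75 [ 0.5913 -0.1571 -0.0329 -0.019 ]
wrist 279 [ 5.907e-01 -1.569e-01 -1.000e-04 -0.000e+00]
t 19.42 tcp [ 0.5915 -0.155   0.1573] F [ 2.25  0.63 12.17] M [-0.14 -0.8  -0.03] w 0.306
[[ 0.002  0.156  0.988]
 [-0.001  0.988 -0.156]
 [-1.    -0.001  0.002]]
t 19.47 tcp [ 0.5915 -0.1549  0.1573] F [ 2.56 -0.96 11.55] M [-0.16 -0.74  0.02] w 0.309
[[ 0.002  0.156  0.988]
 [-0.001  0.988 -0.156]
 [-1.    -0.001  0.002]]
t 19.52 tcp [ 0.5915 -0.155   0.1573] F [ 2.8  -0.39 11.9 ] M [-0.09 -0.79  0.04] w 0.309
[[ 0.002  0.156  0.988]
 [-0.001  0.988 -0.156]
 [-1.    -0.001  0.002]]
```

The buffer load is about 10 N: the force rose about 10.6 N, and the contact travel was about 2.3 mm. I'll release now.

Request:
servo_tool(
  deltas=[
    {"rot": [0,0,0],"slide": [0,0,0],"jaw": 4},
    {"rot": [0,0,0],"slide": [0,0,0],"jaw": 5.5},
    {"rot": [0,0,0],"slide": [0,0,0],"jaw": 7},
    {"rot": [0,0,0],"slide": [0,0,0],"jaw": 7},
    {"rot": [0,0,0],"slide": [0,0,0],"jaw": 7},
    {"rot": [0,0,0],"slide": [0,0,0],"jaw": 7},
  ],
)

```text
clock: 20.02
tcp_pos: [0.5905, -0.1545, 0.1547]
eef_rot: [0.704, 0.056, 0.706, -0.055]
wrist_force: [-0.7, 0.1, 0.4]
grip_width: 0.82
```

```bash
python3 look.py pics/c12.png; python3 - <<'E'
from h import *
c=vision.get_calibration('scene');p,d=vision.read_camera('scene');W=cloud(c,d)
cv2.imwrite('pics/s12.png',cv2.resize(p[120:270,140:300][:,:,::-1],(800,600)))
c=vision.get_calibration('wrist');p,d=vision.read_camera('wrist');W=cloud(c,d)
cv2.imwrite('pics/w12.png',p[:,:,::-1])
r=np.hypot(W[...,0]-.5905,W[...,1]+.157); z=W[...,2]
m=(r>.02)&(r<.042)&(z>.09)&(z<.135);print(np.percentile(z[m],[1,5,25,50,75,95,99]).round(4))
E
```

```text
t 20.02 tcp [ 0.5905 -0.1545  0.1547] F [-0.68  0.15  0.45] M [ 0.01 -0.03  0.01] w 0.82
[[-0.002  0.156  0.988]
 [ 0.001  0.988 -0.156]
 [-1.     0.    -0.002]]
tip z est 0.012045990460282902
scene 64 [ 0.5911 -0.1578 -0.0006 -0.018 ]
wrist 252 [ 0.5907 -0.1571  0.0059 -0.0025]
[0.1086 0.1098 0.1113 0.113  0.1185 0.1215 0.1224]
```

View pics/s12.png

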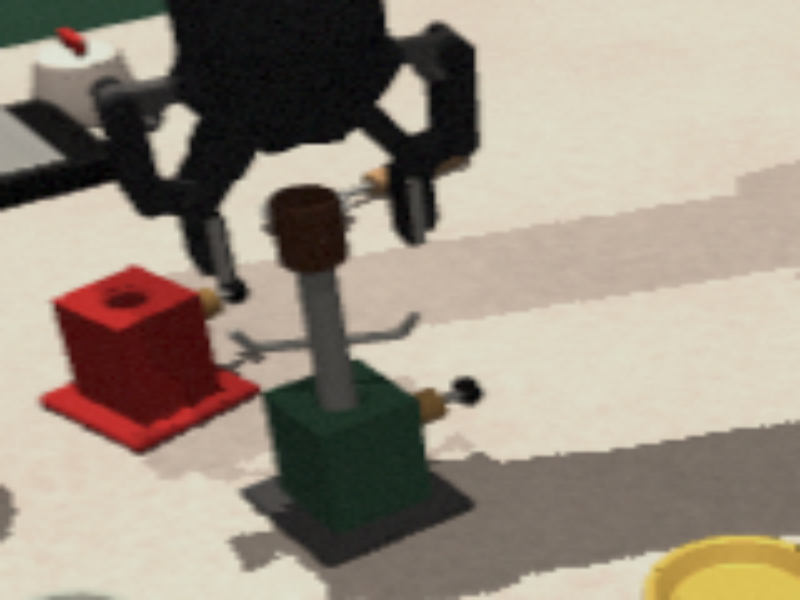

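View pics/w12.png

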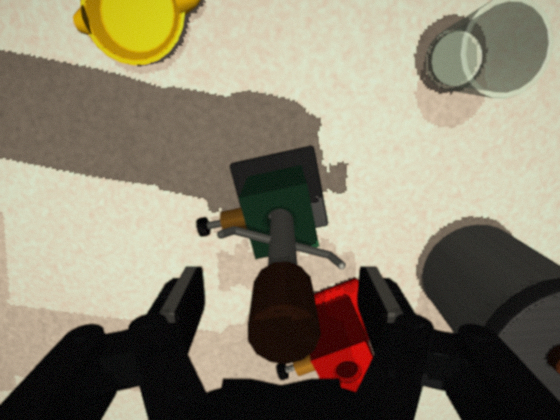

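The post stands upright and free between the open fingers, with its knob at (283,310) in the wrist view. It came up less than 1 mm, so it is still pressing on the buffer. I'll retreat straight up.

Request:
servo_tool(
  deltas=[
    {"rot": [0,0,0],"slide": [-1,0,0],"jaw": 7},
    {"rot": [0,0,0],"slide": [-2.5,0,0],"jaw": 7},
    {"rot": [0,0,0],"slide": [-4.5,0,0],"jaw": 7},
    {"rot": [0,0,0],"slide": [-7,0,0],"jaw": 7},
    {"rot": [0,0,0],"slide": [-10,0,0],"jaw": 7},
    {"rot": [0,0,0],"slide": [-12,0,0],"jaw": 7},
    {"rot": [0,0,0],"slide": [-13,0,0],"jaw": 7},
    {"rot": [0,0,0],"slide": [-13,0,0],"jaw": 7},
    {"rot": [0,0,0],"slide": [-13,0,0],"jaw": 7},
  ],
)

```text
clock: 20.97
tcp_pos: [0.5918, -0.1549, 0.2865]
eef_rot: [0.706, 0.055, 0.704, -0.056]
wrist_force: [0.4, -0.4, -0.9]
grip_width: 0.819
```

```bash
python3 - <<'E'
from h import *
from scipy.optimize import least_squares
s=show()
for n in ('scene','wrist'):
    c=vision.get_calibration(n);p,d=vision.read_camera(n);W=cloud(c,d)
    cv2.imwrite(f'pics/{n}13.png',p[:,:,::-1])
    r=np.hypot(W[...,0]-.5905,W[...,1]+.157); z=W[...,2]
    m=(r>.02)&(r<.042)&(z>.09)&(z<.135);print(n,'hooks',np.percentile(z[m],[1,5,50,95,99]).round(4))
    m=(r<.022)&(z>.18)&(z<.21); print('knob top',np.median(z[m]).round(4),m.sum(),cv2.minEnclosingCircle((W[m][:,:2]*1000).astype(np.float32)))
E
```

```text
t 20.97 tcp [ 0.5918 -0.1549  0.2865] F [ 0.41 -0.37 -0.86] M [0.02 0.05 0.01] w 0.819
[[ 0.002  0.156  0.988]
 [-0.001  0.988 -0.156]
 [-1.    -0.001  0.002]]
scene hooks [0.1102 0.1117 0.1148 0.1235 0.1245]
knob top 0.1934 180 ((591.8946533203125, -156.6806182861328), 14.654897689819336)
wrist hooks [0.1092 0.1099 0.1127 0.1217 0.1229]
knob top 0.1932 1172 ((591.3655395507812, -156.9571990966797), 14.059317588806152)
```

View pics/scene13.png

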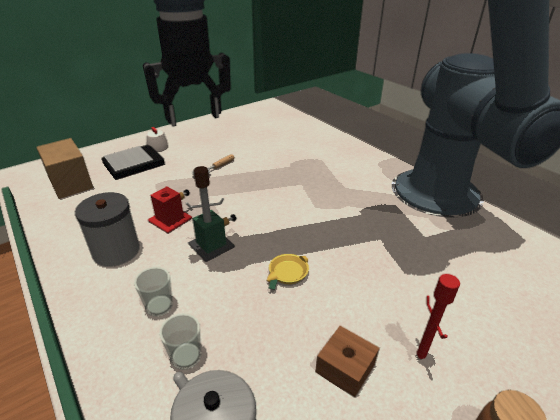

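```bash
python3 -c "
from workcell import arm
print(arm.job_done())"
```

```text
the job is handed in; nothing more can be done
None
```

I moved the dark-knobbed post from its wooden block into the green holder, pushed it past the plunger, and pressed it home on the buffer. I then released it, backed straight up 13 cm, and handed the job in at about 21 s of the 58 s. No verdict was reported.

- **Insertion:** The plunger took a push of about 7 N to ride over. The buffer was touched about 58 mm below the mouth. I pressed it with about 10 N, judged from an 10.6 N rise in wrist force and 2.2–2.3 mm of travel (about 9 N).
- **After release:** The post stands upright, tilted roughly 0.01 rad or less, and within about 1–1.5 mm of the bore axis. The hook heights in the images put its tip 1–1.5 mm below the point where it first met the buffer. That means it still rests on the buffer with about 4–6 N; I worked this out from the images and did not measure it directly.
- **Surroundings:** The gripper is clear, with wrist force near zero. In the last picture the other things look unmoved, but I judged that by eye and did not measure it.
- **What disagreed:** The arm's position drifted up to 2 mm on the way down; I corrected this before entering the bore. The scene and wrist cameras differed by about 1 mm on the final height. Some rod-tilt fits from the scene camera late in the descent were off (up to 0.03 rad), because little of the rod was visible, so I relied on the wrist camera there.

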